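Find the free pockets of the find box by touch and load two sample vials

TASK

Put the two sample vials away, cap up, in the sloping storage box. Every pocket is closed by an identical cover plate; most hide a packed find and their covers do not give, so feel for the one free pocket in each row, whose cover sinks when pressed, and push one vial right down to the bottom of each free pocket. Do not knock a vial over, and leave the other things on the table where they are.

Things in the scene. Friction and masses are not known exactly. Their poses are not given: they have to be found in the camera images.
- deck: top plate of the fixed sloping storage box, white, 104 mm (own x) by 222 mm (own y). Origin: centre of the top face, 67 mm above the table. z: outward normal of the face, 25 degrees from vertical, leaning to the robot's right; x: up the slope, to the robot's left; y: along the rows, roughly towards the robot, give or take 0.2 rad. 8 square pockets run straight in along -z.
- upper_row (a point): point on the face, middle of the upper (left) row, 23 mm from the plate's centre along its +x. Each row has 4 pockets, centres at -78, -26, +26, +78 mm along the plate's y. Pockets are 27 mm square, sides along x and y, 23 mm deep to a hard floor; the solid walls between them are 25 mm thick along y, 19 mm along x.
- lower_row (a point): the same for the lower (right) row, 23 mm along -x. A grey 26 mm square cover, 0.5 mm below the face, closes each pocket; all look alike. In each row exactly one pocket, any of the four, is free: its cover slides down 23 mm with about 3 N of rub, stays where it is pushed, and then carries the vial. The other covers are rigid.
- vial_1: sample vial with screw cap, upright on the table left of centre at the start: round, 54 mm high, glass 23 mm in diameter up to 46 mm, above it the cap, 21 mm. About 22 g. Origin: centre of the underside; z: axis, towards the cap. Held round its upper half, it can itself press a cover down. Right down in a pocket it still stands out 31 mm.
- vial_2: the same kind of vial (23 mm diameter, 54 mm high), standing upright right of centre at the start. Origin: centre of its underside; z towards the cap.
- blade_pack: bystander, loose: flat card pack, 26x68x9 mm, lying between the box and the robot. Origin: centre of its underside.
- bone_bit: bystander, loose: earthy bone fragment, 23x32x19 mm, lying nearer the robot. Origin: centre of its underside.
- loupe: bystander, loose: folding loupe lying open, 34x67x14 mm, at the back left. Origin: centre of its underside.
- tape_roll: bystander, loose: roll of tape lying flat, 104 mm across, 25 mm high, at the back right. Origin: centre of its underside.
- cotton_roll: bystander, loose: small white roll, 15x42x16 mm, lying nearer the robot. Origin: centre of its underside.
- glue_bottle: bystander, loose: upright bottle with a pointed cap, 35x48x176 mm, at the right. Origin: centre of its underside.

How it is judged:
By the outcome, as a careful person would: the job done as asked, in the order asked, and still so for the second after the job is handed in, with the robot touching nothing.
It also fails if it takes over 61 s, if anything falls off the work surface, if the arm or the gripper's body presses on something with over 40 N, if the wrist force passes 120 N, or if a joint passes its speed limit or range.

ROBOT

A 6-joint arm with a two-finger parallel gripper is mounted at the origin on the work surface; the furniture and walls round the work are solid. World frame = base frame: x ahead of the robot, y to its left, z up, the work surface at z = 0. Lengths are in m, angles in rad, forces in N, time in s.
With the tool pointing down it reaches from about 0.35 to 0.975 m from the base axis. Payload 4.9 kg.
Tool frame: the origin (TCP) lies midway between the tips of the shut fingers; the grasp point (between the pads) lies 19 mm behind it; z points along the fingers, y is the line along which they close (so a half turn about z gives the same grasp; the last joint's range is limited). The gripper opens to 85 mm and grips with 20 to 120 N. Pads are 22 mm wide; open, the fingers measure 114 mm over their backs; the gripper's body (76 mm by 85 mm) begins 54 mm behind the grasp point. The pads swing forward as they close: fully open they stand 13 mm farther back than shut.
Start: joints at [-1.418, 0.053, 1.613, -0, 1.476, -0.119], TCP at [0.168, -0.602, 0.231] pointing down, gripper open.
Joint ranges: [-3.01, 3.01], [-1.01, 2.22], [0.06, 2.58], [-1.02, 4.17], [0.09, 2.62], [-3.14, 3.14]. Speed limits (rad/s): [2.57, 2.57, 3.14, 3.14, 3.14, 3.14].

INTERFACE

Orientations are given as a unit quaternion [w, x, y, z].
In Python, from plant import * gives the robot as it stands.
- The arm moves only by the tool jog_arm, never from a script. Its argument "targets" is a list of rows, each a list of 3 entries, a list of its own where there are three numbers: the shift along the tool's x, y, z in units of 25 mm (1.0 is 25 mm), then the turn, a rotation vector about the tool's x, y, z in units of 8 degrees (1.0 is 8 degrees), then the opening in per cent of the stroke, from 0 (shut) to 100 (fully open). A call has 1 to 8 rows; each row is the pose to reach, as a shift and turn from the pose commanded when the call began, along the tool's axes at that moment; what a row does not reach only later rows make up. A row lasts 1/8 s, in which the tool goes at most 62.5 mm and 10.7 degrees, less where a joint would pass 70% of its speed; a pose out of reach is approached as far as the arm can. A call with a gripper value outside its range is refused whole. The fingers move at their own pace and stop on an object; the grip force is fixed at half the most. Time passes only in rows, so rows that repeat a pose let the fingers close. It gives the time, the measured TCP pose, the force, the opening and the grip force at its end, in the units of the state.
- state(): the state, without advancing time (a new reading comes with each control period).
- grab_frame(name): name is "side" or "top" or "wrist"; returns (picture, depth): 480x640x3 uint8, red, green, blue; 480x640 float32, m along the optical axis (not along the pixel's ray), 0 where there is no reading.
- camera_params(name): a dict with "fovy" (degrees; the focal length in pixels is half the picture's height over the tangent of half this angle, whatever the lens; pixels are square), "cx", "cy" (the principal point, pixels), "dist" ([k1, k2, p1, p2, k3] as OpenCV has them; the pictures are not rectified), "rvec" (rotation vector, rad) and "tvec" (3), from world to camera coordinates, as OpenCV has them; the wrist camera has in their place "hand_eye" (4x4, takes a point from camera to tool coordinates, whose origin is the TCP and whose axes are the flange's). Camera axes: x right, y down, z forward; pixel columns grow to the right and rows downward; lengths in m; the calibration is good to about 2 mm. A picture is of the moment at which its call begins: read the wrist's pose just before it. camera_params takes no time and is no camera call.
- job_done(): hands the job in; it is judged then, once.
The state is a dict: "time": time; "joint_pos": joint angles; "joint_vel": joint speeds; "joint_efforts": joint torques, N m; "tool_pos": TCP position; "tool_rot": TCP orientation; "contact_force": force on the tool from outside, world axes, zero at the start; "ft_torque": the same for the moment, N m; "gripper_width": opening from 0.0 (shut) to 1.0 (fully open); "grasp_force": force on a finger pad.
Only numpy, scipy, OpenCV 4.12 (cv2) and the standard library are available. Lean on these libraries where they do the work, as an engineer would, in place of code of your own. Each camera call takes 0.05 s, during which the arm holds its last target. There are 200 camera calls.

## Working session

There is one attempt and no reset: what is moved stays moved. The work goes in short steps, Python scripts to look and compute and a tool call to move; the robot and the scene stay as the last step left them, time stands still between calls to the robot, and variables do not carry over. Pictures are saved under pics/ and viewed, at most 10 in all, crops included, and the job is handed in when it is done.

Besides the shell and the picture viewer there is one more tool, called after "Call:" by a JSON object that holds its "api" and its "payload". jog_arm: Moves the arm, as the interface text tells. Its arguments: {"type":"object","properties":{"targets":{"type":"array"}},"required":["targets"]}

```bash
ls; mkdir -p pics; cat > h.py <<'E'
from plant import *
import numpy as np, cv2
from scipy.spatial.transform import Rotation as R
def K(p,h=480):
    f=h/2/np.tan(np.radians(p["fovy"])/2); return np.array([[f,0,p["cx"]],[0,f,p["cy"]],[0,0,1]])
def pose(name,p,st):
    if "hand_eye" in p:
        q=st["tool_rot"]; T=np.eye(4); T[:3,:3]=R.from_quat([q[1],q[2],q[3],q[0]]).as_matrix(); T[:3,3]=st["tool_pos"]
        return T@np.array(p["hand_eye"])
    T=np.eye(4); r=cv2.Rodrigues(np.array(p["rvec"],float))[0]; T[:3,:3]=r.T; T[:3,3]=-r.T@np.array(p["tvec"],float).ravel(); return T
def cloud(name,d,st=None):
    p=camera_params(name);v,u=np.mgrid[:480,:640]
    n=cv2.undistortPoints(np.stack([u,v],-1).reshape(-1,1,2).astype(float),K(p),np.array(p["dist"],float)).reshape(480,640,2)
    c=np.dstack([n*d[...,None],d]); T=pose(name,p,st); return c@T[:3,:3].T+T[:3,3]
E
python3 - <<'E'
from h import *
s=state();print(s)
for n in("top","side"):
    im,d=grab_frame(n); cv2.imwrite(f"pics/{n}0.png",im[...,::-1]); np.savez(f"{n}0.npz",im=im,d=d,P=cloud(n,d)); print(n,camera_params(n))
print(camera_params("wrist"))
E
```

```text
pics
{'time': 0.0, 'joint_pos': array([-1.41802531e+00,  5.33634655e-02,  1.61429205e+00, -2.11599153e-05,
        1.47600254e+00, -1.19003749e-01]), 'joint_vel': array([-0.00071355,  0.00032006, -0.00045173,  0.00046743, -0.00021825,
        0.00102334]), 'joint_efforts': array([ 9.18160440e-04, -3.93683410e+01, -3.70174026e+01, -3.44750208e-05,
        7.13213172e-03,  8.12741490e-06]), 'tool_pos': array([ 0.16767277, -0.60144131,  0.23006009]), 'tool_rot': array([-1.03237290e-03,  9.90780843e-01,  1.35470496e-01, -2.79647799e-05]), 'contact_force': array([-0.51797912,  1.31033732, -0.44628956]), 'ft_torque': array([ 0.05309941, -0.00295541, -0.00715571]), 'grasp_force': 0.0, 'gripper_width': 1.0012581303787658}
top {'fovy': 56.29824651743042, 'cx': 318.0679900308974, 'cy': 234.75679472734967, 'dist': array([-0.10474523,  0.        ,  0.        ,  0.        ,  0.        ]), 'rvec': array([ 2.16512448, -2.13256048,  0.09372218]), 'tvec': array([-0.05709233,  0.50416539,  1.04044272])}
side {'fovy': 54.35768262195151, 'cx': 313.4607205728506, 'cy': 238.4060486536985, 'dist': array([-0.02295536,  0.        ,  0.        ,  0.        ,  0.        ]), 'rvec': array([ 0.54304144, -2.65091727,  1.27864967]), 'tvec': array([0.43826385, 0.21555503, 0.76469739])}
{'fovy': 69.14425081291576, 'cx': 319.50769401707487, 'cy': 242.9046161052863, 'dist': array([-0.04191536,  0.        ,  0.        ,  0.        ,  0.        ]), 'hand_eye': array([[-2.81887745e-04, -9.65300630e-01, -2.61140986e-01,
         6.45243479e-02],
       [ 9.99999954e-01, -2.43058433e-04, -1.80987573e-04,
         1.92172011e-04],
       [ 1.11234899e-04, -2.61141025e-01,  9.65300654e-01,
        -1.44308145e-01],
       [ 0.00000000e+00,  0.00000000e+00,  0.00000000e+00,
         1.00000000e+00]])}
```

View pics/top0.png

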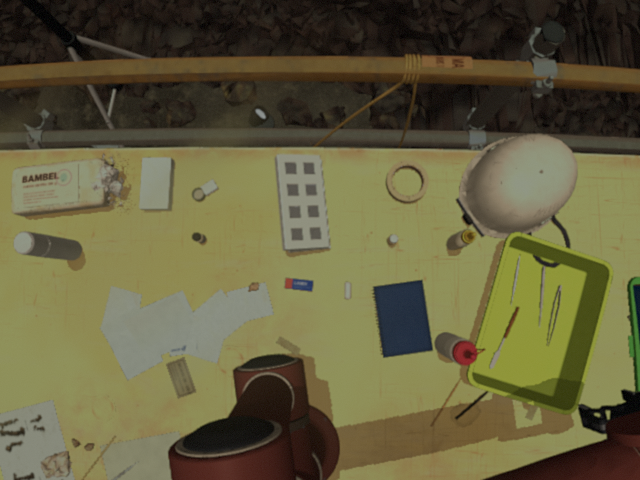

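View pics/side0.png

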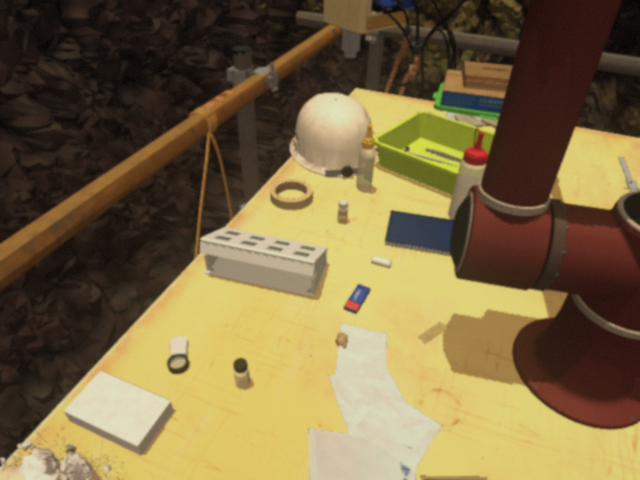

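The top view shows the deck at about (277–329, 154–250), vial_1 (dark cap) at (199,238), and vial_2 (white cap) at (393,240). The glue bottle is at (462,238) and the tape roll at (406,182). I'll measure these next.

```bash
python3 - <<'E'
from h import *
z=np.load("top0.npz");P=z["P"];im=z["im"]
# vials: points high
for n,(u,v) in dict(v1=(199,238),v2=(393,240)).items():
    w=P[v-12:v+13,u-12:u+13].reshape(-1,3); t=w[(w[:,2]>.045)&(w[:,2]<.07)]
    print(n,len(t),t.mean(0),t.min(0),t.max(0), 'table',np.median(w[:,2]))
S=np.load("side0.npz");Q=S["P"];
for n,(u,v) in dict(v1=(241,366),v2=(343,207)).items():
    w=Q[v-14:v+20,u-14:u+15].reshape(-1,3); t=w[(w[:,2]>.012)&(w[:,2]<.07)]
    print(n,'side',len(t),t.min(0),t.max(0))
# deck covers
g=cv2.cvtColor(im,cv2.COLOR_RGB2GRAY)
roi=np.zeros_like(g);roi[150:255,270:335]=g[150:255,270:335]
cor=np.array([(277,155),(320,154),(329,247),(285,250)])
m=np.zeros_like(g);cv2.fillConvexPoly(m,cor,1);m=cv2.erode(m,np.ones((5,5)))
D=P[(m>0)]; c=D.mean(0);U,s,Vt=np.linalg.svd(D-c);nrm=Vt[2]*np.sign(Vt[2,2]);print('plane',c,nrm,np.degrees(np.arccos(nrm[2])),'rms',s[2]/len(D)**.5)
vals=g[m>0];th,_=cv2.threshold(vals,0,255,cv2.THRESH_OTSU);print(th)
b=((g<th)&(m>0)).astype(np.uint8);k,l,stt,cen=cv2.connectedComponentsWithStats(b)
p=camera_params("top");T=pose("top",p,None)
ctr=[]
for i in range(1,k):
    if stt[i,4]>40:
        n=cv2.undistortPoints(cen[i].reshape(1,1,2),K(p),np.array(p["dist"])).ravel();r=T[:3,:3]@[n[0],n[1],1]
        q=T[:3,3]+r*((c-T[:3,3])@nrm)/(r@nrm);ctr.append(q);print(cen[i],stt[i,4],q)
E
```

```text
v1 57 [0.49511845 0.238712   0.05265569] [0.4856577  0.23011954 0.04516718] [0.50485193 0.24789506 0.05645021] table 0.0010448329535925893
v2 67 [ 0.49694557 -0.22434208  0.05268481] [ 0.48748833 -0.2337549   0.04522423] [ 0.50637684 -0.21461332  0.05698633] table 0.0008788504506254124
v1 side 373 [0.48249215 0.23338341 0.0120723 ] [0.50551514 0.255501   0.05542026]
v2 side 186 [ 0.48477721 -0.23493967  0.01255772] [ 0.50865094 -0.20772511  0.05544203]
plane [ 0.57714781 -0.01404061  0.07038671] [ 0.1217512  -0.98977087  0.07436575] 85.73521950563119 rms 0.026180083831776033
114.0
[290.28225806 167.61290323] 124 [0.61575261 0.00229217 0.22456432]
[308.54867257 168.03539823] 113 [ 0.71740453 -0.01375489 -0.15543794]
[292.328125 189.421875] 128 [ 0.57115937 -0.00304955  0.22647651]
[310.6728972  189.40186916] 107 [ 0.65430918 -0.02120344 -0.15127507]
[312.87288136 210.79661017] 118 [ 0.59281437 -0.02861835 -0.14928486]
[294.40310078 211.52713178] 129 [ 0.52680832 -0.0083519   0.22851617]
[315.09917355 232.63636364] 121 [ 0.53098743 -0.03602816 -0.146683  ]
[296.54263566 233.54263566] 129 [ 0.48353592 -0.01359032  0.22964078]
```

```bash
python3 - <<'E'
from h import *
z=np.load("top0.npz");P=z["P"];d=z["d"]
p=camera_params("top");T=pose("top",p,None)
c8=np.array([[290.28,167.61],[292.33,189.42],[294.40,211.53],[296.54,233.54],[308.55,168.04],[310.67,189.40],[312.87,210.80],[315.10,232.64]])
n=cv2.undistortPoints(c8.reshape(-1,1,2),K(p),np.array(p["dist"])).reshape(-1,2)
obj=np.array([[x,y,0] for x in(.023,-.023) for y in(-.078,-.026,.026,.078)])
# PnP, then constrained fit: tilt 25deg, origin z .067, yaw free
from scipy.optimize import least_squares
def mk(a): # yaw: y axis horizontal dir -x rotated by a
    y=np.array([-np.cos(a),-np.sin(a),0]); h=np.cross(y,[0,0,1]) # horizontal, left?
    h=h*np.sign(h[1]); x=np.cos(np.radians(25))*h+np.sin(np.radians(25))*np.array([0,0,1]); return np.stack([x,y,np.cross(x,y)],1)
def proj(t):
    W=obj@mk(t[2]).T+[t[0],t[1],.067]; C=(W-T[:3,3])@T[:3,:3]; return C[:,:2]/C[:,2:]
r=least_squares(lambda t:((proj(t)-n)*450).ravel(),[.6,0,0])
print(r.x,r.cost,np.abs(r.fun).max());M=mk(r.x[2]);o=np.r_[r.x[:2],.067];print(M)
for q in obj@M.T+o: print(q.round(4))
m=np.zeros((480,640),np.uint8);cv2.fillConvexPoly(m,np.array([(277,155),(320,154),(329,247),(285,250)]),1);m=cv2.erode(m,np.ones((5,5)))
D=P[(m>0)&(d>0)]; L=(D-o)@M; L=L[abs(L[:,2])<.02]; A=np.c_[L[:,:2],np.ones(len(L))]
print(len(L),np.linalg.lstsq(A,L[:,2],rcond=None)[0],np.median(L[:,2]))
E
```

```text
[ 0.58079663 -0.01342777  0.1176592 ] 0.15380654045566042 0.2987730272629727
[[-0.10638958 -0.99308614  0.04961028]
 [ 0.9000417  -0.11738792 -0.41969634]
 [ 0.42261826  0.          0.90630779]]
[0.6558 0.0164 0.0767]
[0.6042 0.0103 0.0767]
[0.5525 0.0042 0.0767]
[ 0.5009 -0.0019  0.0767]
[ 0.6607 -0.025   0.0573]
[ 0.6091 -0.0311  0.0573]
[ 0.5574 -0.0372  0.0573]
[ 0.5058 -0.0433  0.0573]
3647 [ 0.0011499  -0.0010967   0.00033044] 0.0003424624760374467
```

```bash
cat >> h.py <<'E'
a=0.1177
def deckR(a=a):
    y=np.array([-np.cos(a),-np.sin(a),0]);h=np.array([-np.sin(a),np.cos(a),0]);x=np.cos(np.radians(25))*h+np.sin(np.radians(25))*np.array([0,0,1]);return np.stack([x,y,np.cross(x,y)],1)
DR=deckR();DO=np.array([.5808,-.0134,.067])
def toolR_deck(): # tool z=-deck z, tool x = deck x
    return np.stack([DR[:,0],-DR[:,1],-DR[:,2]],1)
def toolR_down(psi): return (R.from_euler('z',psi)*R.from_euler('x',np.pi)).as_matrix()
def cur(s=None):
    s=s or state();q=s["tool_rot"];return np.array(s["tool_pos"]),R.from_quat([q[1],q[2],q[3],q[0]]).as_matrix()
def rows(c0,goals):
    p0,R0=c0
    for p,Rg in goals:
        print((R0.T@(np.array(p)-p0)/.025).round(2).tolist(),(R.from_matrix(R0.T@Rg).as_rotvec()/np.radians(8)).round(2).tolist())
def apply(c0,t,r): return c0[0]+c0[1]@np.array(t)*.025, c0[1]@R.from_rotvec(np.radians(8)*np.array(r)).as_matrix()
START=(np.array([.168,-.602,.231]),toolR_down(-1.418+.119+np.pi/2))
E
python3 - <<'E'
from h import *
z=np.load("top0.npz");P=z["P"]
for n,(u0,u1,v0,v1) in dict(red=(430,490,325,372),glue=(445,480,222,255),hat=(455,580,135,235)).items():
    w=P[v0:v1,u0:u1].reshape(-1,3);w=w[(w[:,2]>.03)&(w[:,2]<.4)];print(n,w.min(0),w.max(0),len(w))
Rg=toolR_down(1.688)
rows(START,[([.25,-.5,.33],R.from_euler('z',.4).as_matrix()@START[1]),([.497,-.224,.20],Rg),([.497,-.224,.12],Rg)])
E
```

```text
red [ 0.1983967  -0.42857251  0.03025628] [ 0.3010846 -0.3280131  0.2187551] 1146
glue [ 0.47412478 -0.41257195  0.03067059] [ 0.54032359 -0.35620476  0.17664823] 403
hat [ 0.49378025 -0.64211909  0.03010326] [ 0.74318631 -0.36246211  0.17664823] 8332
[4.25, -3.05, -3.96] [0.0, 0.0, -2.86]
[16.74, -11.03, 1.24] [0.0, 0.0, -10.14]
[16.74, -11.03, 4.44] [0.0, 0.0, -10.14]
```

Call:
{"api": "jog_arm", "payload": {"targets": [[[1, -0.7, -4], [0, 0, -1], 50], [[2, -1.4, -4], [0, 0, -2], 50], [[16.74, -11.03, -4], [0, 0, -10.14], 50], [[16.74, -11.03, -4], [0, 0, -10.14], 50], [[16.74, -11.03, -4], [0, 0, -10.14], 50], [[16.74, -11.03, -4], [0, 0, -10.14], 50], [[16.74, -11.03, -4], [0, 0, -10.14], 50], [[16.74, -11.03, -4], [0, 0, -10.14], 50]]}}

```text
time: 1.1
tool_pos: [0.4548, -0.2712, 0.3309]
tool_rot: [-0.0, 0.667, 0.745, -0.0]
contact_force: [0.4, 0.8, -0.3]
gripper_width: 0.5
grasp_force: 0.0
```

```bash
python3 - <<'E'
from h import *
c=cur();print(c,state()["time"],state()["joint_pos"])
Rg=toolR_down(1.688)
rows(c,[([.497,-.2225,.33],Rg),([.497,-.2225,.12],Rg)])
E
```

```text
(array([ 0.45476882, -0.27118764,  0.33086668]), array([[-1.11058256e-01,  9.93813875e-01, -2.12767004e-04],
       [ 9.93813888e-01,  1.11058283e-01,  1.18524987e-04],
       [ 1.41421315e-04, -1.98287626e-04, -9.99999970e-01]])) 1.1 [-6.78285251e-01 -2.16156019e-01  1.70282150e+00 -4.13601863e-05
  1.65516722e+00 -7.89576577e-01]
[1.75, 1.9, 0.03] [-0.0, -0.0, -0.04]
[1.75, 1.9, 8.43] [-0.0, -0.0, -0.04]
```

Call:
{"api": "jog_arm", "payload": {"targets": [[[1.75, 1.9, 1], [0, 0, 0], 50], [[1.75, 1.9, 3.5], [0, 0, 0], 50], [[1.75, 1.9, 6], [0, 0, 0], 50], [[1.75, 1.9, 7.2], [0, 0, 0], 50], [[1.75, 1.9, 7.2], [0, 0, 0], 50], [[1.75, 1.9, 7.2], [0, 0, 0], 50]]}}

```text
time: 1.85
tool_pos: [0.4974, -0.2251, 0.1531]
tool_rot: [0.001, 0.669, 0.743, 0.0]
contact_force: [0.4, -1.4, 0.6]
gripper_width: 0.496
grasp_force: 0.0
```

```bash
python3 - <<'E'
from h import *
s=state();c=cur(s);print(c[0],s["time"],s["contact_force"],s["joint_vel"].round(3))
im,d=grab_frame("wrist");cv2.imwrite("pics/w1.png",im[...,::-1]);P=cloud("wrist",d,s);np.savez("w1.npz",im=im,d=d,P=P)
w=P[d>0];m=(w[:,2]>.03)&(w[:,2]<.075)&(np.hypot(w[:,0]-.497,w[:,1]+.2225)<.035);t=w[m]
print(len(t),t.min(0),t.max(0)); 
for lo,hi in((.03,.045),(.05,.06)):
    q=t[(t[:,2]>lo)&(t[:,2]<hi)];print(len(q),q.min(0),q.max(0),(q.min(0)+q.max(0))/2)
E
```

```text
[ 0.4973836  -0.22512119  0.15308641] 1.85 [ 0.42552091 -1.39603337  0.61930572] [-0.001 -0.016 -0.027 -0.002 -0.002 -0.001]
841 [ 0.48398359 -0.23460417  0.03008088] [ 0.50664248 -0.21304838  0.05681818]
182 [ 0.48398359 -0.22700653  0.03008088] [ 0.50664248 -0.21304838  0.04494435] [ 0.49531303 -0.22002745  0.03751261]
622 [ 0.48471572 -0.23460417  0.05018675] [ 0.50513037 -0.21426464  0.05681818] [ 0.49492305 -0.2244344   0.05350246]
```

View pics/w1.png

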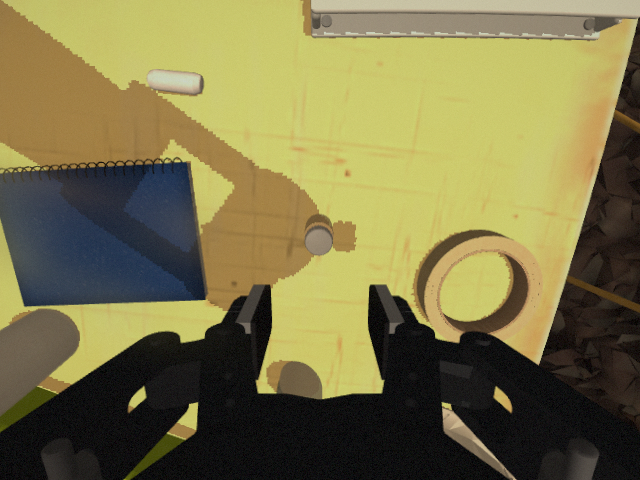

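The wrist view shows vial_2's cap at (319,238), centred between the fingers, and nothing near them. I'll descend and grip.

Call:
{"api": "jog_arm", "payload": {"targets": [[[0.03, -0.1, 2.4], [0, 0, 0], 50], [[0.03, -0.1, 4.4], [0, 0, 0], 50], [[0.03, -0.1, 5.1], [0, 0, 0], 50], [[0.03, -0.1, 5.1], [0, 0, 0], 50], [[0.03, -0.1, 5.1], [0, 0, 0], 10], [[0.03, -0.1, 5.1], [0, 0, 0], 10], [[0.03, -0.1, 5.1], [0, 0, 0], 10], [[0.03, -0.1, 5.1], [0, 0, 0], 10]]}}

```text
time: 2.9
tool_pos: [0.4963, -0.2254, 0.027]
tool_rot: [0.003, 0.669, 0.743, 0.0]
contact_force: [0.7, 0.3, 6.6]
gripper_width: 0.244
grasp_force: 58.8
```

```bash
python3 - <<'E'
from h import *
s=state();c=cur(s);print(c[0],s["time"],s["contact_force"],s["gripper_width"],s["grasp_force"])
# vial bottom relative TCP along tool z:
print("bottom offset",c[0][2])
TR=toolR_deck()
b=.0255
def g(i,row,h,off=b): return DO+DR@np.array([row*.023,[-.078,-.026,.026,.078][i],h+off]),TR
up=c[0]+[0,0,.15]
rows(c,[(c[0]+[0,0,.13],c[1]),g(3,-1,.06),g(3,-1,.02),g(3,-1,.0)])
E
```

```text
[ 0.49626753 -0.22543999  0.02702038] 2.9 [0.66479863 0.32396518 6.56813364] 0.2435007635979281 58.78939747810364
bottom offset 0.027020381851065322
[-0.02, 0.02, -5.2] [0.0, 0.0, 0.0]
[5.75, 1.18, -4.33] [0.05, 3.15, -0.08]
[6.43, 1.17, -2.88] [0.05, 3.15, -0.08]
[6.77, 1.16, -2.15] [0.05, 3.15, -0.08]
```

Call:
{"api": "jog_arm", "payload": {"targets": [[[0, 0, -2.4], [0, 0, 0], 10], [[0.5, 0.1, -4.6], [0, 0.5, 0], 10], [[2.5, 0.6, -5], [0, 1.7, 0], 10], [[4.8, 1.1, -4.8], [0.05, 2.8, -0.08], 10], [[5.75, 1.18, -4.33], [0.05, 3.15, -0.08], 10], [[5.75, 1.18, -4.33], [0.05, 3.15, -0.08], 10], [[5.75, 1.18, -4.33], [0.05, 3.15, -0.08], 10], [[5.75, 1.18, -4.33], [0.05, 3.15, -0.08], 10]]}}

```text
time: 3.9
tool_pos: [0.5088, -0.0789, 0.1332]
tool_rot: [-0.163, 0.649, 0.729, 0.143]
contact_force: [0.1, 0.6, 0.5]
gripper_width: 0.242
grasp_force: 58.9
```

```bash
python3 - <<'E'
from h import *
s=state();c=cur(s);L=DR.T@(c[0]-DO);print("tcp in deck mm",L*1e3,s["time"],s["contact_force"],s["gripper_width"],s["joint_vel"].round(3))
print((R.from_matrix(c[1].T@toolR_deck()).as_rotvec()/np.radians(8)).round(3))
im,d=grab_frame("wrist");cv2.imwrite("pics/w2.png",im[...,::-1]);P=cloud("wrist",d,s);np.savez("w2.npz",im=im,d=d,P=P,tp=c[0],tr=c[1])
Q=(P-DO)@DR; m=(d>0)&(abs(Q[...,2])<.012)&(abs(Q[...,0])<.048)&(abs(Q[...,1])<.105)
A=np.c_[Q[m][:,:2],np.ones(m.sum())];print(m.sum(),np.linalg.lstsq(A,Q[m][:,2],rcond=None)[0])
E
```

```text
tcp in deck mm [-23.36597853  79.17638054  83.88669789] 3.9 [0.06326541 0.56959823 0.45651556] 0.24180080943507762 [ 0.     0.002  0.004  0.002 -0.    -0.   ]
[-0.015 -0.013 -0.013]
43025 [ 0.00091764 -0.00097689  0.001429  ]
```

View pics/w2.png

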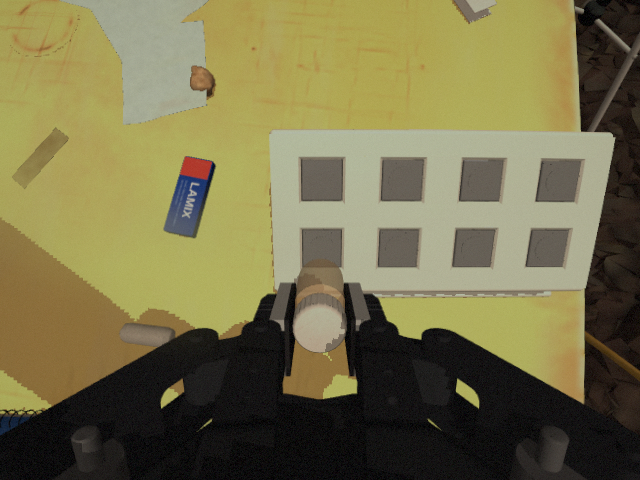

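Seven covers are visible: the upper row at v≈180 and the lower row at v≈248, with the held vial over the nearest lower pocket. I'll refine the deck offset from the cover centroids.

```bash
python3 - <<'E'
from h import *
z=np.load("w2.npz");im=z["im"];g=cv2.cvtColor(im,cv2.COLOR_RGB2GRAY);P=z["P"];d=z["d"]
p=camera_params("wrist");s=state();T=pose("wrist",p,s)
m=np.zeros_like(g);cv2.fillConvexPoly(m,np.array([(280,140),(600,140),(582,285),(283,285)]),1)
b=((g<150)&(m>0)).astype(np.uint8);b[230:,:368]=0
k,l,st,cen=cv2.connectedComponentsWithStats(b)
nrm=DR[:,2]
for i in range(1,k):
    if st[i,4]>500:
        n=cv2.undistortPoints(cen[i].reshape(1,1,2),K(p),np.array(p["dist"])).ravel();r=T[:3,:3]@[n[0],n[1],1]
        q=T[:3,3]+r*((DO+nrm*.0005-T[:3,3])@nrm)/(r@nrm);print(cen[i].round(1),st[i,4],((q-DO)@DR*1e3).round(2))
# vial cap/body in tool frame
L=(P-z["tp"])@z["tr"]; 
for lo,hi in((-.035,-.02),(-.02,-.002),(0.003,.02)):
    q=L[(d>0)&(L[...,2]>lo)&(L[...,2]<hi)&(abs(L[...,0])<.02)&(abs(L[...,1])<.0135)];print(len(q), q.min(0)*1e3 if len(q) else 0,q.max(0)*1e3 if len(q) else 0)
E
```

```text
[321.7 178.9] 2047 [24.39 79.32  0.5 ]
[402.2 178.9] 2033 [24.44 27.26  0.5 ]
[481.6 179.1] 1996 [ 24.47 -24.81   0.5 ]
[559.2 179.7] 1902 [ 24.44 -77.04   0.5 ]
[398.1 247.4] 1720 [-21.66  27.36   0.5 ]
[474.1 247.3] 1685 [-21.67 -24.96   0.5 ]
[548.  246.9] 1622 [-21.51 -76.98   0.5 ]
3112 [-11.25627258 -13.43798348 -34.98595802] [ 12.26366817  13.4690444  -20.03657058]
1317 [-11.11065355 -13.4654125  -19.99770652] [13.26127621 13.48729492 -2.00380667]
514 [  3.32184498 -12.45459004   3.04334859] [13.4086007  10.19827891 19.97506146]
```

```bash
sed -i 's/^DR=deckR().*/DR=deckR();DO=np.array([.5808,-.0134,.067])+DR@np.array([.0014,.0012,.0003])/' h.py; cat >> h.py <<'E'
def rep():
    s=state();c=cur(s);L=DR.T@(c[0]-DO);f=DR.T@s["contact_force"]
    print("tcp deck mm",(L*1e3).round(2),"F deck",f.round(2),"t",s["time"],"w",round(s["gripper_width"],3),"g",round(s["grasp_force"],1),"v",abs(s["joint_vel"]).max().round(3),"rot",(R.from_matrix(c[1].T@toolR_deck()).as_rotvec()/np.radians(8)).round(3))
    return s,c
E
cat > r.py <<'E'
from h import *
rep()
E
```

Call:
{"api": "jog_arm", "payload": {"targets": [[[0.03, 0, 1.2], [0, 0, 0], 10], [[0.03, 0, 2.0], [0, 0, 0], 10], [[0.03, 0, 2.1], [0, 0, 0], 10], [[0.03, 0, 2.16], [0, 0, 0], 10], [[0.03, 0, 2.22], [0, 0, 0], 10], [[0.03, 0, 2.28], [0, 0, 0], 10], [[0.03, 0, 2.28], [0, 0, 0], 10]]}}

```text
time: 4.82
tool_pos: [0.5057, -0.0537, 0.0816]
tool_rot: [-0.164, 0.649, 0.729, 0.144]
contact_force: [0.1, -1.1, 2.4]
gripper_width: 0.244
grasp_force: 59.4
```

```bash
python3 r.py
```

```text
tcp deck mm [-23.49  78.14  26.15] F deck [ 0.01 -0.02  2.66] t 4.825 w 0.244 g 59.4 v 0.002 rot [-0.019 -0.019 -0.011]
```

Call:
{"api": "jog_arm", "payload": {"targets": [[[0, 0, 0.05], [0, 0, 0], 10], [[0, 0, 0.1], [0, 0, 0], 10], [[0, 0, 0.1], [0, 0, 0], 10]]}}

```text
time: 5.2
tool_pos: [0.5059, -0.0536, 0.0815]
tool_rot: [-0.163, 0.648, 0.73, 0.143]
contact_force: [-5.0, -4.7, 13.0]
gripper_width: 0.245
grasp_force: 60.5
```

```bash
python3 r.py
```

```text
tcp deck mm [-23.51  77.9   26.03] F deck [ 1.82  5.48 13.46] t 5.2 w 0.245 g 60.5 v 0.001 rot [-0.023 -0.012 -0.004]
```

Call:
{"api": "jog_arm", "payload": {"targets": [[[0, 0, -0.4], [0, 0, 0], 10], [[0, 2.08, -0.4], [0, 0, 0], 10], [[0, 2.08, -0.4], [0, 0, 0], 10], [[0, 2.08, -0.12], [0, 0, 0], 10], [[0, 2.08, -0.06], [0, 0, 0], 10], [[0, 2.08, 0], [0, 0, 0], 10], [[0, 2.08, 0], [0, 0, 0], 10]]}}

```text
time: 6.08
tool_pos: [0.5571, -0.0476, 0.0815]
tool_rot: [-0.163, 0.649, 0.729, 0.143]
contact_force: [-4.6, -5.4, 14.1]
gripper_width: 0.245
grasp_force: 60.7
```

```bash
python3 r.py
```

```text
tcp deck mm [-23.55  26.34  26.03] F deck [ 1.59  5.24 14.85] t 6.075 w 0.245 g 60.7 v 0.003 rot [-0.015 -0.01  -0.007]
```

Rigid. I'll try the next pocket.

Call:
{"api": "jog_arm", "payload": {"targets": [[[0, 0, -0.4], [0, 0, 0], 10], [[0, 2.08, -0.4], [0, 0, 0], 10], [[0, 2.08, -0.4], [0, 0, 0], 10], [[0, 2.08, -0.12], [0, 0, 0], 10], [[0, 2.08, -0.06], [0, 0, 0], 10], [[0, 2.08, 0], [0, 0, 0], 10], [[0, 2.08, 0], [0, 0, 0], 10]]}}

```text
time: 6.95
tool_pos: [0.6078, -0.0402, 0.0784]
tool_rot: [-0.165, 0.649, 0.729, 0.143]
contact_force: [-1.1, -1.6, 2.7]
gripper_width: 0.247
grasp_force: 59.5
```

```bash
python3 r.py
```

```text
tcp deck mm [-23.55 -24.85  22.57] F deck [-0.22  1.24  3.03] t 6.95 w 0.247 g 59.5 v 0.004 rot [-0.03  -0.024 -0.015]
```

Free: the cover sank 3.5 mm at 3 N. Pushing the vial down.

Call:
{"api": "jog_arm", "payload": {"targets": [[[0.01, 0.03, 0.1], [0, 0, 0], 10], [[0.01, 0.03, 0.2], [0, 0, 0], 10], [[0.01, 0.03, 0.3], [0, 0, 0], 10], [[0.01, 0.03, 0.4], [0, 0, 0], 10], [[0.01, 0.03, 0.5], [0, 0, 0], 10], [[0.01, 0.03, 0.6], [0, 0, 0], 10], [[0.01, 0.03, 0.68], [0, 0, 0], 10]]}}

```text
time: 7.82
tool_pos: [0.608, -0.0324, 0.0626]
tool_rot: [-0.165, 0.649, 0.729, 0.143]
contact_force: [-1.9, -3.4, 1.9]
gripper_width: 0.246
grasp_force: 59.4
```

```bash
python3 r.py
```

```text
tcp deck mm [-23.28 -25.95   5.08] F deck [-2.02  2.31  3.02] t 7.825 w 0.246 g 59.4 v 0.023 rot [-0.029 -0.025 -0.014]
```

Call:
{"api": "jog_arm", "payload": {"targets": [[[0, 0, 0.06], [0, 0, 0], 10], [[0, 0, 0.12], [0, 0, 0], 10], [[0, 0, 0.16], [0, 0, 0], 10], [[0, 0, 0.16], [0, 0, 0], 10]]}}

```text
time: 8.32
tool_pos: [0.6081, -0.0316, 0.0608]
tool_rot: [-0.164, 0.648, 0.729, 0.143]
contact_force: [-5.5, -5.6, 9.8]
gripper_width: 0.243
grasp_force: 60.2
```

```bash
python3 r.py
```

```text
tcp deck mm [-23.25 -26.13   3.1 ] F deck [-0.35  6.13 10.92] t 8.325 w 0.243 g 60.2 v 0.002 rot [-0.03  -0.02  -0.009]
```

On the floor: 11 N, with 23 mm of travel. I'll release and retreat towards vial_1.

Call:
{"api": "jog_arm", "payload": {"targets": [[[0, 0, 0], [0, 0, 0], 45], [[0, 0, 0], [0, 0, 0], 45], [[0, 0, -0.1], [0, 0, 0], 45], [[0, 0, -1.2], [0, 0, 0], 45], [[0, 0, -3.2], [0, 0, 0], 45], [[0, 0, -4.5], [0, 0, 0], 45], [[0, 0, -4.5], [0, 0, 0], 45], [[0, 0, -4.5], [0, 0, 0], 45]]}}

```text
time: 9.32
tool_pos: [0.6132, -0.0777, 0.1596]
tool_rot: [-0.165, 0.649, 0.729, 0.143]
contact_force: [-0.0, 0.3, -0.7]
gripper_width: 0.453
grasp_force: 0.0
```

```bash
python3 - <<'E'
from h import *
s,c=rep()
im,d=grab_frame("wrist");cv2.imwrite("pics/w3.png",im[...,::-1]);P=cloud("wrist",d,s)
Q=(P-DO)@DR*1e3;m=(d>0)&(Q[...,2]>8)&(Q[...,2]<50)&(abs(Q[...,0]+23)<25)&(abs(Q[...,1]+26)<25);q=Q[m];print(len(q),q.min(0),q.max(0),np.percentile(q[:,2],[50,90,98]))
f=(d>0)&(abs(Q[...,2])<8)&(abs(Q[...,0])<48)&(abs(Q[...,1])<100);print("face",np.median(Q[f][:,2]))
Rg=toolR_down(1.688)
rows(c,[([.50,.12,.26],Rg),([.495,.2375,.15],Rg)])
E
```

```text
tcp deck mm [-23.63 -25.79 112.22] F deck [ 0.01 -0.02 -0.8 ] t 9.325 w 0.453 g 0.0 v 0.023 rot [-0.039 -0.033 -0.018]
1145 [-41.36389469 -35.9795608    8.01119041] [-14.90100585 -13.36047414  35.6961871 ] [31.00815599 33.5462755  34.47922854]
face 1.184667269745419
[9.29, -3.59, -0.03] [-0.04, -3.16, -0.01]
[11.66, -3.21, 5.95] [-0.04, -3.16, -0.01]
```

View pics/w3.png

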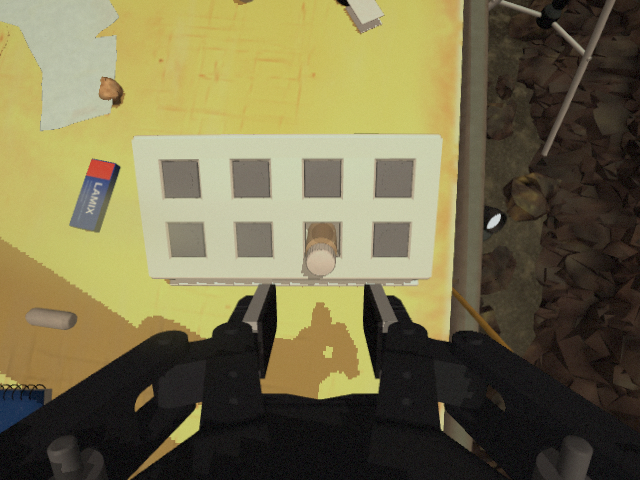

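Vial_2 stands seated in the lower pocket, cap at (321,262), about 31–33 mm proud of the face. Next is vial_1.

Call:
{"api": "jog_arm", "payload": {"targets": [[[2.5, -1, 0], [0, -1.2, 0], 50], [[5, -2, 0], [0, -2.4, 0], 50], [[7.4, -3, 0], [-0.04, -3.16, 0], 50], [[9.3, -3.3, 0.5], [-0.04, -3.16, 0], 50], [[10.8, -3.2, 3], [-0.04, -3.16, 0], 50], [[11.66, -3.21, 5.3], [-0.04, -3.16, 0], 50], [[11.66, -3.21, 5.95], [-0.04, -3.16, 0], 50], [[11.66, -3.21, 5.95], [-0.04, -3.16, 0], 50]]}}

```text
time: 10.38
tool_pos: [0.4926, 0.2375, 0.1465]
tool_rot: [-0.001, 0.664, 0.748, -0.004]
contact_force: [0.4, -0.1, -0.1]
gripper_width: 0.497
grasp_force: 0.0
```

```bash
python3 - <<'E'
from h import *
s=state();c=cur(s);print(c[0],s["time"],abs(s["joint_vel"]).max(),(R.from_matrix(c[1].T@toolR_down(1.688)).as_rotvec()/np.radians(8)).round(3))
im,d=grab_frame("wrist");P=cloud("wrist",d,s)
w=P[d>0];q=w[(w[:,2]>.05)&(w[:,2]<.062)&(np.hypot(w[:,0]-.495,w[:,1]-.239)<.035)];v=(q.min(0)+q.max(0))/2
print(len(q),q.min(0),q.max(0),v)
rows(c,[([v[0],v[1]-.001,.027],toolR_down(1.688))])
E
```

```text
[0.49255229 0.23750251 0.14649993] 10.375 0.0516301966867511 [-0.05   0.021  0.015]
658 [0.48312593 0.2307225  0.05016925] [0.50335166 0.25111644 0.05700467] [0.4932388  0.24091947 0.05358696]
[0.11, 0.07, 4.78] [-0.05, 0.02, 0.01]
```

Call:
{"api": "jog_arm", "payload": {"targets": [[[0.15, 0.05, 2.3], [-0.05, 0, 0], 50], [[0.15, 0.05, 4.2], [-0.05, 0, 0], 50], [[0.15, 0.05, 4.78], [-0.05, 0, 0], 50], [[0.15, 0.05, 4.78], [-0.05, 0, 0], 50], [[0.15, 0.05, 4.78], [-0.05, 0, 0], 10], [[0.15, 0.05, 4.78], [-0.05, 0, 0], 10], [[0.15, 0.05, 4.78], [-0.05, 0, 0], 10], [[0.15, 0.05, 4.78], [-0.05, 0, 0], 10]]}}

```text
time: 11.42
tool_pos: [0.4988, 0.2414, 0.0342]
tool_rot: [0.004, 0.665, 0.747, 0.005]
contact_force: [-0.8, -0.5, 7.2]
gripper_width: 0.244
grasp_force: 58.0
```

```bash
python3 - <<'E'
from h import *
s=state();c=cur(s);print(c[0],s["time"],s["contact_force"],s["gripper_width"],s["grasp_force"])
off=.24092-c[0][1];print("vial offset tool x mm",off*1e3)
TR=toolR_deck()
def g(i,row,h): return DO+DR@np.array([row*.023-off,[-.078,-.026,.026,.078][i],h+c[0][2]]),TR
rows(c,[g(3,1,.11),g(3,1,.06),g(3,1,.0)])
E
```

```text
[0.49879517 0.24144189 0.03418409] 11.425 [-0.80390492 -0.46596103  7.21999544] 0.24419746768964312 57.9548978805542
vial offset tool x mm -0.5218893069463548
[-12.05, -1.0, -6.98] [0.09, 3.13, 0.01]
[-11.21, -1.03, -5.17] [0.09, 3.13, 0.01]
[-10.19, -1.06, -2.99] [0.09, 3.13, 0.01]
```

The arm was still settling at that reading, so the grip is 7 mm too high. I'll regrasp lower.

```bash
python3 - <<'E'
from h import *
c=cur();print((R.from_matrix(c[1].T@toolR_down(1.688)).as_rotvec()/np.radians(8)).round(3))
E
```

```text
[ 0.092  0.005 -0.005]
```

Call:
{"api": "jog_arm", "payload": {"targets": [[[0, 0, 0], [0, 0, 0], 50], [[0, 0, 0], [0, 0, 0], 50], [[0, 0, 0], [0, 0, 0], 50], [[0, 0, 0], [0, 0, 0], 50]]}}

```text
time: 11.92
tool_pos: [0.4965, 0.2407, 0.0311]
tool_rot: [0.003, 0.665, 0.747, 0.002]
contact_force: [0.1, -0.0, -0.2]
gripper_width: 0.497
grasp_force: 0.0
```

```bash
python3 - <<'E'
from h import *
s=state();c=cur(s);print(c[0],s["time"],abs(s["joint_vel"]).max(),(R.from_matrix(c[1].T@toolR_down(1.688)).as_rotvec()/np.radians(8)).round(3))
im,d=grab_frame("wrist");cv2.imwrite("pics/w4.png",im[...,::-1]);P=cloud("wrist",d,s)
L=(P-c[0])@c[1]*1e3
q=L[(d>0)&(abs(L[...,0])<30)&(abs(L[...,1])<15)&(L[...,2]<-12)&(L[...,2]>-40)]
print(len(q),np.percentile(q,[1,50,99],axis=0).round(1))
E
```

```text
[0.49648291 0.24073168 0.03109813] 11.925 0.0018709729818489423 [ 0.054  0.01  -0.006]
2471 [[ -8.3 -12.6 -25.3]
 [  3.2  -2.8 -23.8]
 [ 10.7   6.9 -13. ]]
```

View pics/w4.png

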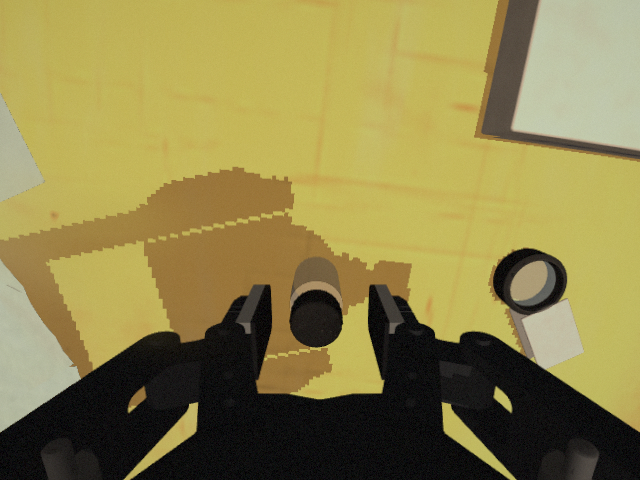

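Vial_1 stands upright with its cap at (316,318), clear of the loupe. It sits 2.8 mm off centre, so I'll correct, lower and grip.

Call:
{"api": "jog_arm", "payload": {"targets": [[[0.04, -0.11, 0.2], [0.05, 0, 0], 50], [[0.04, -0.11, 0.26], [0.05, 0, 0], 50], [[0.04, -0.11, 0.26], [0.05, 0, 0], 10], [[0.04, -0.11, 0.26], [0.05, 0, 0], 10], [[0.04, -0.11, 0.26], [0.05, 0, 0], 10], [[0.04, -0.11, 0.26], [0.05, 0, 0], 10]]}}

```text
time: 12.72
tool_pos: [0.4939, 0.2415, 0.0249]
tool_rot: [0.001, 0.665, 0.747, -0.0]
contact_force: [0.6, 0.4, -0.8]
gripper_width: 0.247
grasp_force: 58.6
```

```bash
python3 - <<'E'
from h import *
s=state();c=cur(s);print(c[0],s["time"],s["contact_force"],s["gripper_width"],s["grasp_force"])
off=.0003
TR=toolR_deck()
def g(i,row,h): return DO+DR@np.array([row*.023-off,[-.078,-.026,.026,.078][i],h+c[0][2]]),TR
rows(c,[g(3,1,.11),g(3,1,.06),g(3,1,.0)])
E
```

```text
[0.49391526 0.24146429 0.02486077] 12.725 [ 0.64353845  0.43146688 -0.80591642] 0.24651527183784264 58.60579194762977
[-11.95, -0.89, -6.98] [0.01, 3.13, -0.01]
[-11.11, -0.89, -5.17] [0.01, 3.13, -0.01]
[-10.09, -0.9, -2.99] [0.01, 3.13, -0.01]
```

Call:
{"api": "jog_arm", "payload": {"targets": [[[0, 0, -2.4], [0, 0, 0], 10], [[-0.5, 0, -4.9], [0, 0, 0], 10], [[-2.5, -0.2, -6.5], [0, 0.6, 0], 10], [[-5, -0.4, -7], [0, 1.4, 0], 10], [[-7.5, -0.6, -7], [0, 2.2, 0], 10], [[-10, -0.8, -7], [0, 3, 0], 10], [[-11.95, -0.89, -6.98], [0.01, 3.13, -0.01], 10], [[-11.95, -0.89, -6.98], [0.01, 3.13, -0.01], 10]]}}

```text
time: 13.72
tool_pos: [0.5066, -0.0614, 0.1994]
tool_rot: [-0.161, 0.651, 0.728, 0.144]
contact_force: [0.4, 1.1, 0.5]
gripper_width: 0.246
grasp_force: 58.9
```

Call:
{"api": "jog_arm", "payload": {"targets": [[[0, 0, 1], [0, 0, 0], 10], [[0, 0, 2], [0, 0, 0], 10], [[0, 0, 2], [0, 0, 0], 10], [[0, 0, 2], [0, 0, 0], 10], [[0, 0, 2], [0, 0, 0], 10]]}}

```text
time: 14.35
tool_pos: [0.5046, -0.0369, 0.1558]
tool_rot: [-0.16, 0.648, 0.73, 0.144]
contact_force: [-0.4, 0.6, -0.8]
gripper_width: 0.246
grasp_force: 58.9
```

```bash
python3 - <<'E'
from h import *
s,c=rep()
im,d=grab_frame("wrist");cv2.imwrite("pics/w5.png",im[...,::-1])
g=cv2.cvtColor(im,cv2.COLOR_RGB2GRAY);p=camera_params("wrist");T=pose("wrist",p,s);nrm=DR[:,2]
# predicted pixels of covers -> check centroids
b=(g<150).astype(np.uint8);k,l,st,cen=cv2.connectedComponentsWithStats(b)
for i in range(1,k):
    if 700<st[i,4]<4000:
        n=cv2.undistortPoints(cen[i].reshape(1,1,2),K(p),np.array(p["dist"])).ravel();r=T[:3,:3]@[n[0],n[1],1]
        q=T[:3,3]+r*((DO+nrm*.0002-T[:3,3])@nrm)/(r@nrm);q=(q-DO)@DR*1e3
        if abs(q[0])<60 and abs(q[1])<110: print(cen[i].round(1),st[i,4],q.round(2))
P=cloud("wrist",d,s);L=(P-c[0])@c[1]*1e3
for lo,hi in((-32,-24),(-24,-15)):
    q=L[(d>0)&(abs(L[...,0])<20)&(abs(L[...,1])<8)&(L[...,2]<hi)&(L[...,2]>lo)];print(len(q),np.percentile(q,[1,99],axis=0).round(1))
E
```

```text
tcp deck mm [23.05 77.21 86.26] F deck [ 0.29  0.3  -1.  ] t 14.35 w 0.246 g 58.9 v 0.004 rot [0.012 0.014 0.01 ]
[395.7 248.3] 1648 [23.08 25.89  0.2 ]
[470.3 248.5] 1597 [ 22.92 -26.21   0.2 ]
[543.  248.8] 1566 [ 22.71 -78.39   0.2 ]
[532.2 308.9] 1359 [-23.43 -78.4    0.2 ]
2085 [[ -8.6  -7.8 -31.8]
 [ 10.5   7.6 -24.5]]
373 [[  4.3  -7.7 -24. ]
 [ 10.9   7.7 -15. ]]
```

View pics/w5.png

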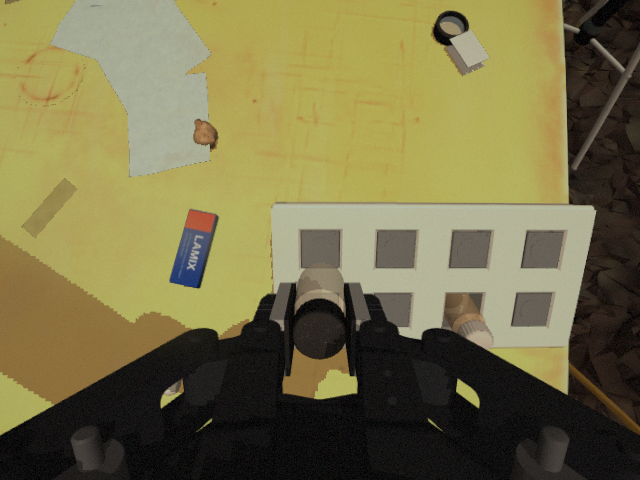

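Covers match the model and vial_1 is held straight over the nearest upper pocket. I'll probe it.

Call:
{"api": "jog_arm", "payload": {"targets": [[[-0.04, -0.03, 1.2], [0, 0, 0], 10], [[-0.04, -0.03, 2.2], [0, 0, 0], 10], [[-0.04, -0.03, 2.4], [0, 0, 0], 10], [[-0.04, -0.03, 2.46], [0, 0, 0], 10], [[-0.04, -0.03, 2.52], [0, 0, 0], 10], [[-0.04, -0.03, 2.58], [0, 0, 0], 10], [[-0.04, -0.03, 2.58], [0, 0, 0], 10]]}}

```text
time: 15.28
tool_pos: [0.5013, -0.012, 0.0984]
tool_rot: [-0.16, 0.648, 0.73, 0.144]
contact_force: [-3.5, -4.4, 8.5]
gripper_width: 0.243
grasp_force: 60.0
```

```bash
python3 r.py
```

```text
tcp deck mm [21.56 77.61 23.62] F deck [0.   4.03 9.42] t 15.275 w 0.243 g 60.0 v 0.004 rot [0.013 0.02  0.012]
```

9.4 N is above the 3 N rub, so it's rigid. Next pocket.

Call:
{"api": "jog_arm", "payload": {"targets": [[[0, 0, -0.4], [0, 0, 0], 10], [[0, 2.08, -0.4], [0, 0, 0], 10], [[0, 2.08, -0.4], [0, 0, 0], 10], [[0, 2.08, -0.12], [0, 0, 0], 10], [[0, 2.08, -0.06], [0, 0, 0], 10], [[0, 2.08, 0.04], [0, 0, 0], 10], [[0, 2.08, 0.04], [0, 0, 0], 10]]}}

```text
time: 16.15
tool_pos: [0.5515, -0.0042, 0.0948]
tool_rot: [-0.161, 0.649, 0.73, 0.144]
contact_force: [0.1, -0.0, 2.1]
gripper_width: 0.247
grasp_force: 59.3
```

```bash
python3 r.py
```

```text
tcp deck mm [21.75 26.86 19.62] F deck [ 0.83 -0.1   1.92] t 16.15 w 0.247 g 59.3 v 0.002 rot [0.004 0.007 0.002]
```

Free. Pushing down.

Call:
{"api": "jog_arm", "payload": {"targets": [[[0, 0.03, 0.1], [0, 0, 0], 10], [[0, 0.03, 0.2], [0, 0, 0], 10], [[0, 0.03, 0.3], [0, 0, 0], 10], [[0, 0.03, 0.4], [0, 0, 0], 10], [[0, 0.03, 0.5], [0, 0, 0], 10], [[0, 0.03, 0.6], [0, 0, 0], 10], [[0, 0.03, 0.68], [0, 0, 0], 10]]}}

```text
time: 17.02
tool_pos: [0.5514, 0.0032, 0.079]
tool_rot: [-0.162, 0.648, 0.73, 0.144]
contact_force: [-2.4, -1.9, 1.4]
gripper_width: 0.247
grasp_force: 59.4
```

Call:
{"api": "jog_arm", "payload": {"targets": [[[0, 0, 0.06], [0, 0, 0], 10], [[0, 0, 0.12], [0, 0, 0], 10], [[0, 0, 0.15], [0, 0, 0], 10], [[0, 0, 0.15], [0, 0, 0], 10]]}}

```text
time: 17.52
tool_pos: [0.5516, 0.0039, 0.0776]
tool_rot: [-0.161, 0.648, 0.73, 0.143]
contact_force: [-6.0, -5.0, 10.8]
gripper_width: 0.244
grasp_force: 60.2
```

```bash
python3 r.py
```

```text
tcp deck mm [21.75 25.78  0.64] F deck [ 0.72  6.56 11.57] t 17.525 w 0.244 g 60.2 v 0.002 rot [-0.004  0.011  0.009]
```

Floor reached, 23 mm of travel as before. Releasing and retreating.

Call:
{"api": "jog_arm", "payload": {"targets": [[[0, 0, 0], [0, 0, 0], 45], [[0, 0, 0], [0, 0, 0], 45], [[0, 0, -0.1], [0, 0, 0], 45], [[0, 0, -1.2], [0, 0, 0], 45], [[0, 0, -3.2], [0, 0, 0], 45], [[0, 0, -5], [0, 0, 0], 45], [[0, 0, -5], [0, 0, 0], 45], [[0, 0, -5], [0, 0, 0], 45]]}}

```text
time: 18.52
tool_pos: [0.5571, -0.0474, 0.1883]
tool_rot: [-0.162, 0.649, 0.73, 0.143]
contact_force: [-1.3, -0.1, -0.3]
gripper_width: 0.447
grasp_force: 0.0
```

```bash
python3 - <<'E'
from h import *
s,c=rep()
im,d=grab_frame("wrist");cv2.imwrite("pics/w6.png",im[...,::-1]);P=cloud("wrist",d,s)
Q=(P-DO)@DR*1e3
for x,y in((-23,-26),(23,26)):
    q=Q[(d>0)&(Q[...,2]>20)&(Q[...,2]<50)&(abs(Q[...,0]-x)<22)&(abs(Q[...,1]-y)<22)];print(len(q),np.percentile(q,[1,50,99],axis=0).round(1))
E
```

```text
tcp deck mm [ 21.76  26.35 122.79] F deck [-0.09  1.31 -0.27] t 18.525 w 0.447 g 0.0 v 0.028 rot [-0.006  0.001 -0.001]
4 [[-19.3 -26.9  20. ]
 [-19.1 -25.3  20.3]
 [-18.5 -23.9  21. ]]
715 [[10.9 18.4 20.8]
 [21.3 28.2 31.2]
 [30.  38.  33. ]]
```

View pics/w6.png

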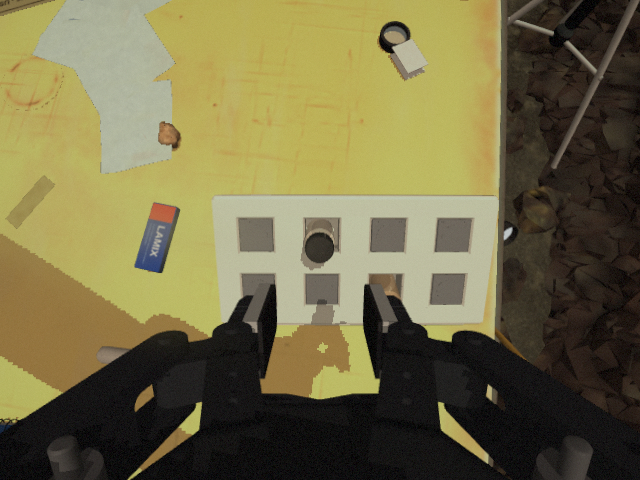

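Vial_1 is seated, cap at (319,247), about 31 mm proud. A finger hides vial_2's cap, so I'll check it numerically from the side camera and hand in if it is fine.

```bash
python3 - <<'E'
from h import *
im,d=grab_frame("side");P=cloud("side",d);Q=(P-DO)@DR*1e3;ok=True
for x,y in((-23,-26),(23,26)):
    q=Q[(d>0)&(Q[...,2]>6)&(Q[...,2]<60)&(abs(Q[...,0]-x)<20)&(abs(Q[...,1]-y)<20)]
    pc=np.percentile(q,[2,50,98],axis=0).round(1) if len(q) else None;print(len(q),pc)
    ok&=pc is not None and 27<pc[2][2]<36
print(ok)
if ok: print(job_done())
E
```

```text
151 [[-29.9 -35.2   6.3]
 [-21.2 -23.8  18.4]
 [-15.1 -15.7  31.4]]
162 [[14.  17.5  7.5]
 [28.  28.7 19. ]
 [33.2 37.  29.6]]
True
the job is handed in; nothing more can be done
None
```

Both vials are cap up at the bottom of the free pockets: vial_2 in the lower row (-26 mm along the plate) and vial_1 in the upper row (+26 mm). I handed the job in at about 19 s of the 61 s limit, and no verdict was shown.

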